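Hold a cover hinge leaf lined up on its jamb

TASK

Pull the drawer of the low white cabinet well open by its bar handle and take out the hinge leaf that has a single middle knuckle, leaving the two-knuckle leaf in the drawer. Carry it level to the jamb block and bring its knuckle between the block's two fixed knuckles, so that the three holes line up for the waiting hinge pin, with the leaf's plate on the open side away from the block. Finish while still holding it there in the gripper, steady and not leaning on the block; do not disturb the other things on the bench.

Things in the scene. Friction and masses are not known exactly. Their poses are not given: they have to be found in the camera images.
- cab_drawer0 (a joint): drawer of the low white cabinet (260 deep, 330 wide, 100 mm high, fixed to the bench at varying place and yaw). Metres, 0 = shut, 0.18 = fully out; starts up to 25 mm ajar; slides with a few newtons and stays where left. Inner floor 22 mm above the bench, side walls to 78 mm, front panel to 89 mm above the bench; 288 mm wide inside; leaves lie within 130 mm of the panel
- cab_drawer0_handle (a point): middle of the drawer's steel bar handle: level round bar 11 mm thick, 120 mm long along y, 35 mm in front of the drawer's front panel, 62 mm above the bench (38 mm below the cabinet's top). Axes: the drawer opens along -x, z up. 29 mm are free between bar and panel
- leaf_grip (a point): the wanted hinge leaf, flat in the drawer on its left or right side: steel, 0.2 to 0.4 kg, plate 54 (x) by 70 (y) by 6 mm with an upright block, 30 (x) by 22 (y) mm, top 38 mm above the leaf's underside, to grip across y; one knuckle on its +x edge. Point on the block's axis 26 mm above the underside. Axes: x towards the knuckle, y along its hole, z up
- leaf_bore (a point): centre of the wanted leaf's knuckle: barrel 20 mm in diameter, 28 mm long along y, with a 12 mm hole along y; 42 mm ahead in x of leaf_grip and 16 mm below it (10 mm above the leaf's underside). Same axes as leaf_grip
- jamb_bore (a point): point on the hinge line midway between the jamb block's two fixed knuckles, 105 mm above the bench. Knuckles 20 mm in diameter, 22 mm long, 12 mm holes along y, 34 mm gap between them. Axes: x into the block, y along the hinge line, z up. The side -x of the line and the space above it are open; the block's steel face plate stands 13 mm behind it (+x) and reaches 10 mm above it
- twin_grip (a point): the other hinge leaf in the drawer, to be left there: same plate and block as the wanted one, but with two knuckles, each 22 mm long, at the ends of its +x edge. Point and axes as for leaf_grip
- driver_grip (a point): bystander: screwdriver with black handle, 180 mm long, 26 mm thick, lying on the bench; point on its handle
- jar_mid (a point): bystander: glass jar, 56 mm in diameter, 85 mm high; point half-way up
- vial_a_mid (a point): bystander: capped white sample vial, 28 mm in diameter, 50 mm high; point half-way up
- vial_b_mid (a point): bystander: second sample vial, same as the first; point half-way up
- beaker_mid (a point): bystander: glass beaker, 70 mm in diameter, 85 mm high; point half-way up
- jamb: white jamb block with its fixed hinge leaf, fixed to the bench at varying place and yaw: 60 (x) by 120 (y) mm, 108 mm high, on an aluminium foot. A 7 mm pin with a 14 mm head waits in the +y knuckle, its head 40 mm out from the knuckle's outer end. Origin on the underside; jamb_bore lies at x -37, y 0, z +105 mm; same axes

How it is judged (in metres and radians):
On the way, in this order (a step that is already met when the one before it is completed fails the run):
1. the drawer is pulled open at least 110 mm, the leaf still lying in it (value of joint cab_drawer0 above 0.11 m and height (world z) of leaf_grip below 0.07 m), for 0.1 s.
2. the single-knuckle leaf is lifted out of the drawer in the gripper (height (world z) of leaf_grip above 0.105 m and contact force between the fingers and leaf above 1 N), for 0.2 s.
At the end, for the whole second after the job is handed in: The leaf is held by the fingers, at rest, plate on the open side, its hole within 3.5 mm of the hinge line fore-aft and in height and 4.5 mm of the middle along it, holes parallel within 0.09 rad, level within 0.12 rad, pressing on the block with less than 4 N (x of leaf_bore in the frame of jamb_bore between -0.0035 and 0.0035 m and z of leaf_bore in the frame of jamb_bore between -0.0035 and 0.0035 m and y of leaf_bore in the frame of jamb_bore between -0.0045 and 0.0045 m and angle between the y axis of leaf_bore and the y axis of jamb_bore, either way round below 0.09 rad and angle between leaf_bore's own z axis and vertical below 0.12 rad and x of leaf_grip in the frame of jamb_bore below -0.03 m and contact force between the fingers and leaf above 1 N and contact force between leaf and jamb below 4 N and linear speed of leaf below 0.02 m/s); the arm keeps its last pose, push and grip.
It fails at once if the two-knuckle leaf is lifted out of its place in the drawer (height (world z) of twin_grip above 0.09 m).
It fails at once if a bystander on the bench is pushed more than 30 mm or knocked over (distance of any of driver_grip, jar_mid, vial_a_mid, vial_b_mid, beaker_mid from where it was at the start of the episode above 0.03 m or angle between any of jar_mid, vial_a_mid, vial_b_mid, beaker_mid's own z axis and vertical above 0.5 rad).
It also fails if it takes over 64 s, if anything falls off the work surface, if the arm or the gripper's body presses on something with over 40 N, if the wrist force passes 120 N, or if a joint passes its speed limit or range.

ROBOT

A 6-joint arm with a two-finger parallel gripper is mounted at the origin on the work surface. World frame = base frame: x ahead of the robot, y to its left, z up, the work surface at z = 0. Lengths are in mm, angles in rad, forces in N, time in s.
With the tool pointing down it reaches from about 275 to 1000 mm from the base axis. Payload 8.4 kg.
Tool frame: the origin (TCP) lies at the very end of the fingers, on their centre line; the grasp point (between the pads) lies 19 mm behind it (r.pinch_z is the distance from the TCP to the grasp point, in mm); z points along the fingers, y is the line along which they close (so a half turn about z gives the same grasp; the last joint's range is limited). The gripper opens to 85 mm and grips with 20 to 120 N. Pads are 22 mm wide; open, the fingers measure 114 mm over their backs; the gripper's body (76 mm by 85 mm) begins 54 mm behind the grasp point. The pads swing forward as they close: fully open they stand 13 mm farther back than shut.
Start: joints at [1.245, 0.353, 1.633, -0, 1.155, -0.002], TCP at [198.856, 592.524, 231.281] pointing down, gripper open.
Joint ranges: [-2.63, 2.63], [-0.92, 2.1], [0.06, 2.66], [-1.3, 4.44], [0, 2.69], [-3.02, 3.02]. Speed limits (rad/s): [2.22, 2.22, 2.79, 3.14, 3.14, 3.14].

INTERFACE

Orientations are given as [roll, pitch, yaw] about the fixed x, y, z axes, in that order (R = Rz(yaw) Ry(pitch) Rx(roll)).
In Python, from rig import r gives the robot as it stands.
- The arm moves only by the tool carry_out, never from a script. Its argument "series" is a list of rows, each a list of 7 numbers: the turn, a rotation vector about the tool's x, y, z as a fraction of full scale, then the shift along the tool's x, y, z as a fraction of full scale, then the gripper command: -1 is fully open, 1 is shut, values between are in proportion. A call has 1 to 8 rows; each row is the pose to reach, as a shift and turn from the pose commanded when the call began, along the tool's axes at that moment, turning the shorter way round; what a row does not reach only later rows make up. Full scale, the value 1, is 0.25 m for a shift and pi rad for a turn. A row lasts 1/8 s, in which the tool goes at most 62.5 mm and 10.7 degrees, less where a joint would pass 70% of its speed; a pose out of reach is approached as far as the arm can. A call with a number of a shift or a turn outside -1 to 1 is refused whole. A call with a gripper value outside its range is refused whole. The fingers move at their own pace and stop on an object; "force" is the grip in N (left out, the last holds). Time passes only in rows, so rows that repeat a pose let the fingers close. It gives the time, the measured TCP pose, the force, the opening and the grip force at its end, in the units of the state.
- r.sense(): the state, without advancing time (a new reading comes with each control period).
- r.grab_frame(name): name is "side" or "top"; returns the picture (400x640x3 uint8, red, green, blue); there is no depth.
- r.get_calibration(name): a dict with "K" (3x3 intrinsics, pixels), "distortion" ([k1, k2, p1, p2, k3] as OpenCV has them; the pictures are not rectified), "pose" (4x4, takes a point from camera to world coordinates). Camera axes: x right, y up, looking along -z (the intrinsics and any distortion apply to the point x, -y, -z); pixel columns grow to the right and rows downward; lengths in mm; the calibration is good to about 2 mm. A picture is of the moment at which its call begins. get_calibration takes no time and is no camera call.
- r.sign_off(): hands the job in; it is judged then, once.
Trained networks look in the newest picture that a camera, given by its name, has taken for a name from the list of things; names that differ only in an ending like _2 or _b are one class to them, and where a whole thing is asked for, a point or a joint stands for the part that bears it (a point fixed in the world has none). Each returns a list of dicts, best first, with "score" (0 to 1); they miss things now and then, are a little off and sometimes report something else, mostly with a low value. They report only what shows in the picture. A call takes as long as a camera call.
- r.silhouettes(camera, label): "region" (400x640 bool, what is visible of it) and "position" ([row, column] in pixels, amid what is visible of it).
The state is a dict: "clock": time; "qpos": joint angles; "qvel": joint speeds; "joint_efforts": joint torques, N m; "eef_pos": TCP position; "tcp_rot": TCP orientation; "contact_force": force on the tool from outside, world axes, zero at the start; "wrist_torque": the same for the moment, N m; "opening": opening from 0.0 (shut) to 1.0 (fully open); "grasp_force": force on a finger pad.
Only numpy, scipy, OpenCV 4.12 (cv2) and the standard library are available. Lean on these libraries where they do the work, as an engineer would, in place of code of your own. Each camera call takes 0.05 s, during which the arm holds its last target. There are 200 camera calls.

## Working session

There is one attempt and no reset: what is moved stays moved. The work goes in short steps, Python scripts to look and compute and a tool call to move; the robot and the scene stay as the last step left them, time stands still between calls to the robot, and variables do not carry over. Pictures are saved under pics/ and viewed, at most 10 in all, crops included, and the job is handed in when it is done.

Besides the shell and the picture viewer there is one more tool, called after "Request:" in YAML: its name, and indented under it one key for each argument. carry_out: Moves the arm, as the interface text tells. Its arguments: {"type":"object","properties":{"series":{"type":"array"},"force":{"type":"number"}},"required":["series"]}

```bash
ls; mkdir -p pics; python3 - <<'E'
from rig import r
import cv2
for n in ("side","top"):
    im=r.grab_frame(n); cv2.imwrite(f"pics/{n}0.png",im[:,:,::-1])
    c=r.get_calibration(n); print(n,c["K"],c["distortion"],c["pose"].round(3) if hasattr(c["pose"],"round") else c["pose"])
s=r.sense(); print(s); print(r.pinch_z)
E
```

```text
pics
side [[373.50522104   0.         324.94405041]
 [  0.         373.50522104 201.17963391]
 [  0.           0.           1.        ]] [-0.00019774  0.          0.          0.          0.        ] [[ 9.61000e-01  1.62000e-01 -2.24000e-01  3.19541e+02]
 [-2.75000e-01  5.05000e-01 -8.18000e-01 -9.22030e+02]
 [-1.90000e-02  8.48000e-01  5.30000e-01  7.06427e+02]
 [ 0.00000e+00  0.00000e+00  0.00000e+00  1.00000e+00]]
top [[470.34758263   0.         319.27998338]
 [  0.         470.34758263 203.03226046]
 [  0.           0.           1.        ]] [-0.01683289  0.          0.          0.          0.        ] [[ 2.000000e-02  9.940000e-01 -1.080000e-01  3.772320e+02]
 [-1.000000e+00  1.800000e-02 -1.500000e-02 -1.804400e+01]
 [-1.300000e-02  1.080000e-01  9.940000e-01  1.879125e+03]
 [ 0.000000e+00  0.000000e+00  0.000000e+00  1.000000e+00]]
{'clock': 0.1, 'qpos': array([ 1.24460720e+00,  3.53596846e-01,  1.63406469e+00,  5.47017605e-06,
        1.15517517e+00, -2.39293310e-03]), 'qvel': array([ 6.68416953e-05, -1.87845532e-03, -2.62275658e-03,  3.30704608e-04,
       -4.51839613e-04,  4.81347453e-05]), 'joint_efforts': array([ 1.92499530e-03, -6.06366634e+01, -3.42822897e+01,  1.20648206e-04,
        3.96138828e-03, -1.11359489e-05]), 'eef_pos': array([198.71348915, 592.12276145, 230.62341966]), 'tcp_rot': array([-3.14034861e+00, -7.97865071e-06,  2.81779425e+00]), 'contact_force': array([1.39679414, 0.26694187, 0.28053192]), 'wrist_torque': array([0.02985713, 0.04200342, 0.021574  ]), 'grasp_force': 0.0, 'opening': 1.0034841663600003}
18.700000000000003
```

View pics/side0.png

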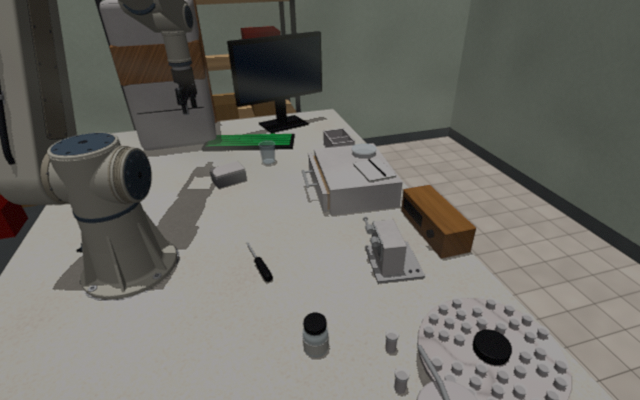

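View pics/top0.png

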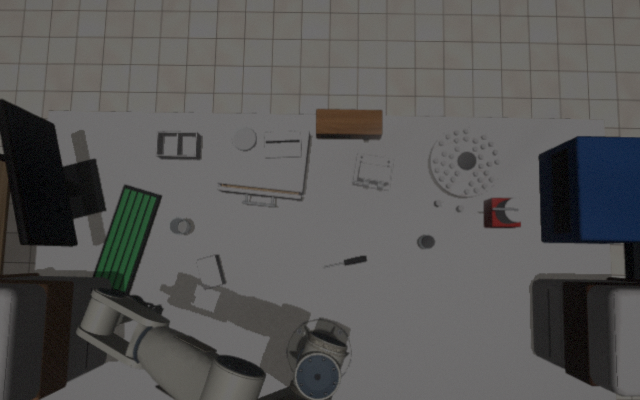

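The side view shows the cabinet at about (350,180), with its handle on the left at (310,185), and the jamb block at (390,245) with its knuckles at (372,235). In the top view the handle is at (260,201), the drawer front runs from (220,187) to (302,197), and the jamb is at (373,170). The jar, vials, driver and beaker are well clear of these.

```bash
cat > h.py <<'E'
from rig import r
import numpy as np, cv2
from scipy.spatial.transform import Rotation as Ro
F=np.diag([1.,-1,-1])
def cal(n):
    c=r.get_calibration(n); return np.array(c["K"]),np.array(c["distortion"],float),np.array(c["pose"])
def ray(n,uv):
    K,d,P=cal(n); p=cv2.undistortPoints(np.array(uv,float).reshape(-1,1,2),K,d).reshape(-1,2)
    return P[:3,3],np.c_[p,np.ones(len(p))]@F@P[:3,:3].T
def onz(n,uv,z):
    o,v=ray(n,uv); return o+v*((z-o[2])/v[:,2])[:,None]
def proj(n,X):
    K,d,P=cal(n); X=(np.atleast_2d(X)-P[:3,3])@P[:3,:3]@F
    return cv2.projectPoints(X,np.zeros(3),np.zeros(3),K,d)[0].reshape(-1,2)
def tri(a,b):
    o1,v1=ray(*a);o2,v2=ray(*b);v1=v1[0];v2=v2[0]
    t=np.linalg.lstsq(np.c_[v1,-v2],o2-o1,rcond=None)[0]
    p,q=o1+t[0]*v1,o2+t[1]*v2; return (p+q)/2,np.linalg.norm(p-q)
def crop(n,im,x0,y0,w,h,k,f):
    cv2.imwrite(f"pics/{f}.png",cv2.resize(im[y0:y0+h,x0:x0+w,::-1],None,fx=k,fy=k,interpolation=cv2.INTER_CUBIC))
def go(pos,rpy=None,rot=None):
    """shift/turn fractions from the present tool pose"""
    s=r.sense(); R0=Ro.from_euler('xyz',s['tcp_rot']); R1=rot if rot is not None else Ro.from_euler('xyz',rpy)
    return (R0.inv()*R1).as_rotvec()/np.pi, R0.inv().apply(np.array(pos)-s['eef_pos'])/250
E
python3 - <<'E'
from h import *
for n in ("side","top"):
    for l in ("cab_drawer0_handle","cab_drawer0","jamb","leaf_grip","twin_grip"):
        for d in r.silhouettes(n,l)[:2]:
            ys,xs=np.nonzero(d["region"]); print(n,l,round(d["score"],2),np.round(d["position"],1),len(xs),xs.min(),xs.max(),ys.min(),ys.max(),cv2.minAreaRect(np.c_[xs,ys].astype(np.float32)))
s=r.grab_frame("side");t=r.grab_frame("top")
a=cv2.resize(s[140:290,295:430],None,fx=3,fy=4,interpolation=3)
b=cv2.resize(t[120:220,210:410],None,fx=4,fy=4,interpolation=3)
cv2.imwrite("pics/c1.png",cv2.resize(s[140:290,290:440],None,fx=4,fy=4,interpolation=3)[:,:,::-1]); cv2.imwrite("pics/c2.png",np.clip(b[:,:,::-1]*1.6,0,255))
E
```

```text
side cab_drawer0_handle 0.89 [179.4 316.9] 608 303 329 154 210 ((314.6484375, 182.7167510986328), (57.63872528076172, 19.64409637451172), 68.83873748779297)
side cab_drawer0 0.7 [183.2 314.9] 645 303 329 153 211 ((315.10345458984375, 182.75863647460938), (59.79390335083008, 19.31231689453125), 68.19859313964844)
side jamb 0.77 [254.  387.5] 2587 363 423 217 283 ((389.0657043457031, 248.9306640625), (77.14849090576172, 46.647926330566406), 70.01689147949219)
top cab_drawer0_handle 0.66 [190.8 258.5] 767 219 301 184 206 ((259.59234619140625, 196.26153564453125), (82.8552017211914, 17.736967086791992), 7.125016689300537)
top cab_drawer0 0.84 [192.6 262.1] 919 218 301 184 207 ((259.2115478515625, 196.55767822265625), (83.666259765625, 18.57788848876953), 5.389311790466309)
top jamb 0.64 [175.4 373.8] 1194 353 393 154 190 ((372.95166015625, 172.05227661132812), (37.443748474121094, 32.19056701660156), 9.090276718139648)
top leaf_grip 0.3 [259.3 355. ] 91 344 364 257 264 ((354.076904296875, 260.8846130371094), (4.510670185089111, 20.592193603515625), 78.69007110595703)[ WARN:0@2.682] global loadsave.cpp:1063 imwrite_ Unsupported depth image for selected encoder is fallbacked to CV_8U.
```

View pics/c1.png

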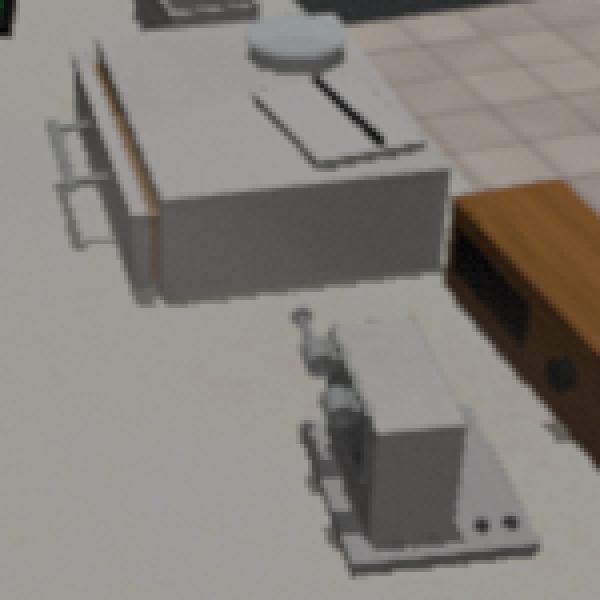

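View pics/c2.png

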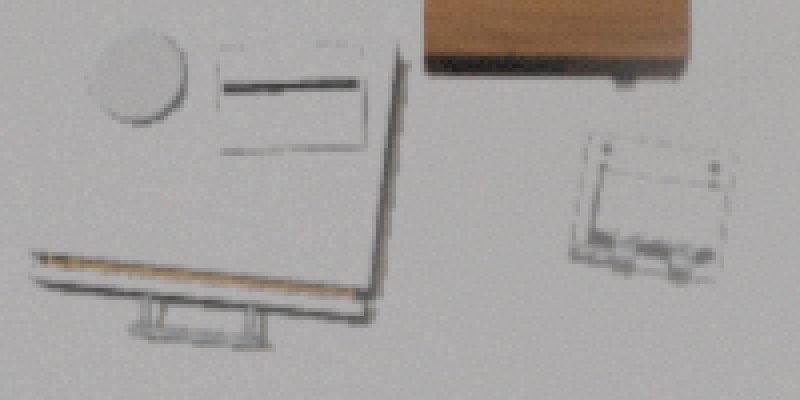

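The side crop shows the bar from (303,172) to (306,186), with its shadow below that. It also shows the jamb knuckles at (370.5,227.5) and (376,240) and the pin head at (365.5,219). In the top crop the bar centre is at about (260.5,203) and the panel line runs from (219,190.5) to (300.5,200). The jamb knuckles there are at (365.5,186.5) and (380,188).

```bash
python3 - <<'E'
from h import *
np.set_printoptions(precision=1,suppress=True)
S=lambda x,y:(290+x/4,140+y/4); T=lambda x,y:(210+x/4,120+y/4)
print("bar top",onz("top",[T(138,326),T(265,342),T(201,333)],62))
print("bar side",onz("side",[S(52,127),S(65,185)],62))
print("panel top edge: top",onz("top",[T(35,282),T(362,320)],89)," side",onz("side",[S(75,60),S(137,213)],89))
print("cab front top",onz("top",[T(38,252),T(370,293)],100),"side",onz("side",[S(98,42),S(160,200),S(447,170)],100))
print("knuckles top",onz("top",[T(622,265),T(680,272),T(575,256)],105),"side",onz("side",[S(322,350),S(343,400),S(302,316)],105))
print("jamb block top side",onz("side",[S(332,325),S(372,430),S(463,425),S(415,318)],108))
for l in ("driver_grip","jar_mid","vial_a_mid","beaker_mid"):
    for d in r.silhouettes("side",l)[:2]: print(l,d["score"],onz("side",[d["position"][::-1]],30))
E
```

```text
bar top [[575.5 300.6  62. ]
 [562.1 176.2  62. ]
 [569.8 238.9  62. ]]
bar side [[570.4 296.   62. ]
 [556.3 186.1  62. ]]
panel top edge: top [[613.4 397.   89. ]
 [582.3  80.9  89. ]]  side [[613.3 375.4  89. ]
 [591.2  77.4  89. ]]
cab front top [[641.  392.8 100. ]
 [607.1  73.3 100. ]] side [[639.4 385.5 100. ]
 [609.5  73.5 100. ]
 [849.   47.7 100. ]]
knuckles top [[ 637.6 -166.2  105. ]
 [ 631.8 -221.3  105. ]
 [ 645.4 -121.4  105. ]] side [[ 654.1 -161.9  105. ]
 [ 646.5 -217.1  105. ]
 [ 655.9 -120.   105. ]]
jamb block top side [[ 670.  -140.5  108. ]
 [ 650.5 -254.2  108. ]
 [ 706.9 -266.7  108. ]
 [ 728.1 -150.   108. ]]
driver_grip 0.71 [[477.6 600.5  30. ]]
driver_grip 0.65 [[ 348.9 -149.3   30. ]]
jar_mid 0.69 [[ 433.1 -399.8   30. ]]
vial_a_mid 0.54 [[ 586.8 -462.1   30. ]]
beaker_mid 0.64 [[483.8 591.8  30. ]]
```

```bash
python3 - <<'E'
from h import *
np.set_printoptions(precision=3,suppress=True)
print(go((390,420,220),(np.pi,0,2.15)))
E
```

```text
(array([0.   , 0.   , 0.213]), array([-0.944, -0.411,  0.045]))
```

Request:
carry_out:
  series:
    - [0,0,0.213,-0.944,-0.411,0.045,0.36]
    - [0,0,0.213,-0.944,-0.411,0.045,0.36]
    - [0,0,0.213,-0.944,-0.411,0.045,0.36]
    - [0,0,0.213,-0.944,-0.411,0.045,0.36]
    - [0,0,0.213,-0.944,-0.411,0.045,0.36]
    - [0,0,0.213,-0.944,-0.411,0.045,0.36]
  force: 60

```text
clock: 1.65
eef_pos: [390.2, 419.9, 220.1]
tcp_rot: [-3.142, -0.0, 2.148]
contact_force: [0.2, 0.0, 0.2]
opening: 0.318
grasp_force: 0.0
```

```bash
python3 - <<'E'
from h import *
np.set_printoptions(precision=3,suppress=True)
s=r.sense();print(s['clock'],s['eef_pos'],s['tcp_rot'],s['opening'],s['qpos'])
print(go((567,239,150),(np.pi,0,1.466)))
E
```

```text
1.65 [390.169 419.856 220.081] [-3.142 -0.     2.148] 0.31787358122246856 [0.819 0.284 1.758 0.    1.099 0.242]
(array([-0.   , -0.   ,  0.217]), array([-0.992,  0.198,  0.28 ]))
```

Request:
carry_out:
  series:
    - [0,0,0.217,-0.992,0.198,0.28,0.36]
    - [0,0,0.217,-0.992,0.198,0.28,0.36]
    - [0,0,0.217,-0.992,0.198,0.28,0.36]
    - [0,0,0.217,-0.992,0.198,0.28,0.36]
    - [0,0,0.217,-0.992,0.198,0.28,0.36]
    - [0,0,0.217,-0.992,0.198,0.28,0.36]

```text
clock: 2.4
eef_pos: [566.4, 240.3, 149.7]
tcp_rot: [-3.141, -0.0, 1.468]
contact_force: [-0.1, 0.2, 0.2]
opening: 0.322
grasp_force: 0.0
```

```bash
python3 - <<'E'
from h import *
np.set_printoptions(precision=3,suppress=True)
s=r.sense();print(s['clock'],s['eef_pos'],s['tcp_rot'],s['opening'],s['qpos'])
a=r.grab_frame("side")
p=proj("side",[s['eef_pos'],(567,239,62),(567,239,45)]);print(p)
for q in p: cv2.drawMarker(a,tuple(int(round(v)) for v in q),(255,0,0),0,3,1)
crop("side",a,270,110,130,110,5,"c3")
print(go((567,239,45),(np.pi,0,1.466)))
E
```

```text
2.4 [566.363 240.258 149.738] [-3.141 -0.     1.468] 0.32171932715509194 [0.398 0.424 1.726 0.001 0.993 0.501]
[[304.242 156.569]
 [305.68  178.857]
 [305.899 182.976]]
(array([-0.   , -0.   ,  0.001]), array([-0.007,  0.005,  0.421]))
```

View pics/c3.png

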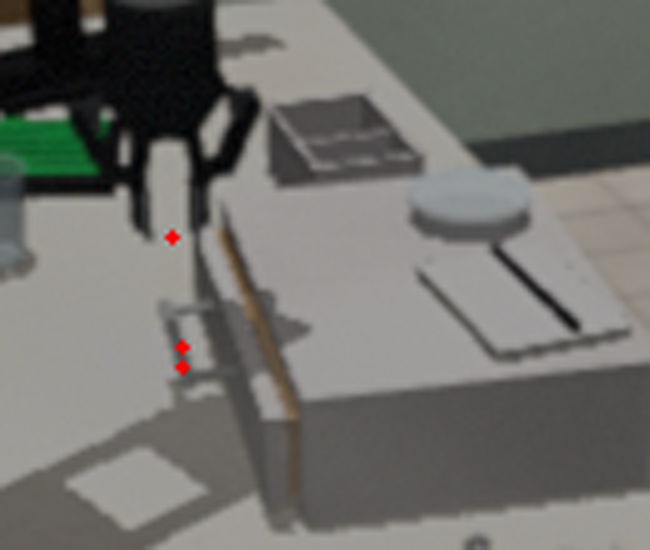

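The picture shows the fingers straddling the bar line. The bar runs from crop (163,308) to (185,385), about 2–3 mm nearer the robot than my marker at (181,347), so I'll use x = 564.5.

Request:
carry_out:
  series:
    - [0,0,0,-0.006,-0.007,0.12,0.36]
    - [0,0,0,-0.006,-0.007,0.25,0.36]
    - [0,0,0,-0.006,-0.007,0.34,0.36]
    - [0,0,0,-0.006,-0.007,0.42,0.36]
    - [0,0,0,-0.006,-0.007,0.42,0.36]

```text
clock: 3.08
eef_pos: [564.4, 239.6, 44.7]
tcp_rot: [3.142, -0.0, 1.469]
contact_force: [0.8, 1.4, 0.6]
opening: 0.318
grasp_force: 0.0
```

Request:
carry_out:
  series:
    - [0,0,0,0,0,0,1]
    - [0,0,0,0,0,0,1]
    - [0,0,0,0,0,0,1]
    - [0,0,0,0,0,0,1]
  force: 50

```text
clock: 3.58
eef_pos: [565.4, 238.9, 45.6]
tcp_rot: [3.141, -0.002, 1.467]
contact_force: [-1.4, 5.5, 0.6]
opening: 0.107
grasp_force: 48.8
```

Request:
carry_out:
  series:
    - [0,0,0,0,-0.04,0,1]
    - [0,0,0,0,-0.12,0,1]
    - [0,0,0,0,-0.21,0,1]
    - [0,0,0,0,-0.31,0,1]
    - [0,0,0,0,-0.41,0,1]
    - [0,0,0,0,-0.51,0,1]
    - [0,0,0,0,-0.59,0,1]
    - [0,0,0,0,-0.61,0,1]

```text
clock: 4.58
eef_pos: [411.8, 253.1, 45.5]
tcp_rot: [-3.141, 0.001, 1.468]
contact_force: [1.6, -4.4, 5.7]
opening: 0.105
grasp_force: 50.4
```

Request:
carry_out:
  series:
    - [0,0,0,0,0,0,0.36]
    - [0,0,0,0,0,0,0.36]
    - [0,0,0,0,0,0,0.36]
    - [0,0,0,0,0,-0.1,0.36]
    - [0,0,0,0,0,-0.3,0.36]
    - [0,0,0,0,0,-0.5,0.36]
    - [0,0,0,0.4,-0.2,-0.7,-1]
    - [0,0,0,0.8,-0.4,-0.7,-1]

```text
clock: 5.58
eef_pos: [372.3, 366.6, 207.0]
tcp_rot: [3.139, -0.003, 1.464]
contact_force: [0.5, 0.6, -0.3]
opening: 0.732
grasp_force: 0.0
```

```bash
python3 - <<'E'
from h import *
np.set_printoptions(precision=1,suppress=True)
s=r.sense();print(s['clock'],s['eef_pos'],s['tcp_rot'],s['opening'],s['qpos'])
for n in ("side","top"):
    im=r.grab_frame(n)
    x0,y0=(270,135) if n=="side" else (205,150)
    im2=np.clip(im*(1.0 if n=="side" else 1.6),0,255).astype(np.uint8)
    crop(n,im2,x0,y0,110,100,6,"d_"+n)
    for l in ("leaf_grip","twin_grip","cab_drawer0_handle"):
        for d in r.silhouettes(n,l)[:2]:
            ys,xs=np.nonzero(d["region"]); print(n,l,round(d["score"],2),np.round(d["position"][::-1],1),len(xs),xs.min(),xs.max(),ys.min(),ys.max(),onz(n,[d["position"][::-1]],35))
E
```

```text
5.575 [372.3 366.6 207. ] [ 3.1 -0.   1.5] 0.7322943708817111 [ 0.8  0.2  1.9 -0.   1.   0.9]
side twin_grip 0.8 [298.1 178. ] 266 284 307 170 184 [[551.7 303.1  35. ]]
side cab_drawer0_handle 0.56 [297.3 187.8] 2800 260 330 156 217 [[532.8 231.5  35. ]]
top leaf_grip 0.7 [277.8 217.5] 289 265 284 205 226 [[517.5 171.6  35. ]]
top twin_grip 0.62 [240.4 212.4] 299 230 249 201 220 [[534.9 320.   35. ]]
top cab_drawer0_handle 0.92 [257.8 212.8] 3207 213 299 184 245 [[534.6 251.1  35. ]]
```

View pics/d_side.png

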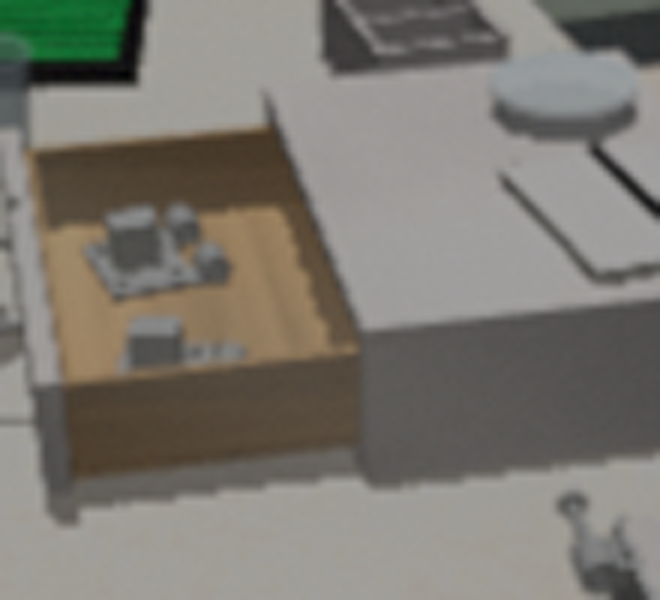

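View pics/d_top.png

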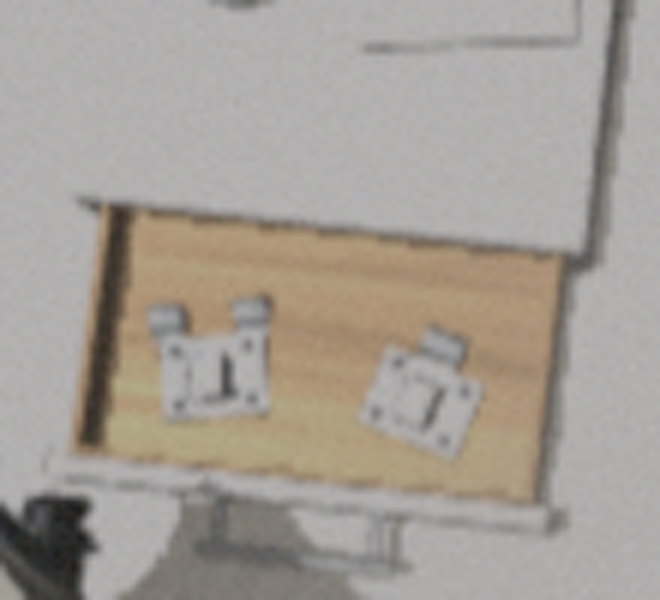

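The side crop shows the two-knuckle leaf farther back and the single-knuckle leaf nearer, its block top at (296,190). In the top crop the single-knuckle leaf is on the right, with plate corners at crop (388,345), (486,380), (460,460) and (362,420) and its knuckle at (444,346). The drawer is well open.

```bash
python3 - <<'E'
from h import *
np.set_printoptions(precision=1,suppress=True)
T=lambda x,y:(205+x/6,150+y/6); S=lambda x,y:(270+x/6,135+y/6)
P=onz("top",[T(388,345),T(486,380),T(460,460),T(362,420)],28);print(P,P.mean(0))
k=onz("top",[T(444.5,347)],38);print("kn",k)
e=[P[0]-P[3],P[1]-P[2]];print([np.degrees(np.arctan2(v[1],v[0])) for v in e],[np.linalg.norm(v) for v in e]); w=[P[1]-P[0],P[2]-P[3]];print([np.degrees(np.arctan2(v[0],-v[1])) for v in w],[np.linalg.norm(v) for v in w])
print("block top side",onz("side",[S(156,331)],60),"block top top-cam",onz("top",[T(413,402),T(419,403)],60))
print("side knuckle",onz("side",[S(230,351)],42))
print("drawer walls", onz("top",[T(560,255),T(540,495),T(65,455)],78))
d=r.silhouettes("top","leaf_grip")[0]; ys,xs=np.nonzero(d["region"]); print(cv2.minAreaRect(np.c_[xs,ys].astype(np.float32)))
# dark block shades
E
```

```text
[[557.2 205.7  28. ]
 [535.2 140.3  28. ]
 [482.1 156.   28. ]
 [507.2 221.4  28. ]] [520.4 180.9  28. ]
kn [[555.5 167.3  38. ]]
[np.float64(-17.370504529308697), np.float64(-16.456800841308382)] [np.float64(52.30239480270075), np.float64(55.31585414086317)]
[np.float64(-18.581239708232474), np.float64(-21.02684815312362)] [np.float64(68.99431104703123), np.float64(70.00349186646964)]
block top side [[517.1 173.9  60. ]] block top top-cam [[517.3 184.5  60. ]
 [516.7 180.6  60. ]]
side knuckle [[558.7 168.8  42. ]]
drawer walls [[612.5  90.6  78. ]
 [457.9  99.6  78. ]
 [477.7 404.9  78. ]]
((276.0, 214.50001525878906), (17.441329956054688, 19.677398681640625), 26.56505012512207)
```

```bash
python3 - <<'E'
from h import *
np.set_printoptions(precision=3,suppress=True)
print(go((517.5,180.5,140),(np.pi,0,2.82)))
E
```

```text
(array([-0.   ,  0.   , -0.431]), array([-0.668,  0.657,  0.257]))
```

Request:
carry_out:
  series:
    - [0,0,-0.431,-0.668,0.657,0.1,-1]
    - [0,0,-0.431,-0.668,0.657,0.1,-1]
    - [0,0,-0.431,-0.668,0.657,0.257,-1]
    - [0,0,-0.431,-0.668,0.657,0.257,-1]
    - [0,0,-0.431,-0.668,0.657,0.257,-1]
    - [0,0,-0.431,-0.668,0.657,0.257,-1]
    - [0,0,-0.431,-0.668,0.657,0.257,-1]
    - [0,0,-0.431,-0.668,0.657,0.257,-1]

```text
clock: 7.02
eef_pos: [517.5, 180.7, 140.1]
tcp_rot: [-3.141, -0.0, 2.824]
contact_force: [-0.2, 0.9, 1.5]
opening: 1.002
grasp_force: 0.0
```

```bash
python3 - <<'E'
from h import *
np.set_printoptions(precision=3,suppress=True)
s=r.sense();print(s['clock'],s['eef_pos'],s['tcp_rot'],s['opening'],s['qpos'])
print(go((517.5,180.5,33),(np.pi,0,2.82)))
E
```

```text
7.025 [517.502 180.745 140.098] [-3.141 -0.     2.824] 1.0015809808998726 [ 0.333  0.343  1.88  -0.     0.92  -0.92 ]
(array([-0.   , -0.   ,  0.001]), array([-0.001, -0.001,  0.428]))
```

Request:
carry_out:
  series:
    - [0,0,0,0,0,0.13,-0.4]
    - [0,0,0,0,0,0.25,-0.2]
    - [0,0,0,0,0,0.34,-0.2]
    - [0,0,0,0,0,0.4,-0.2]
    - [0,0,0,0,0,0.425,-0.2]
    - [0,0,0,0,0,0.425,-0.2]

```text
clock: 7.78
eef_pos: [517.6, 181.8, 34.2]
tcp_rot: [-3.142, -0.0, 2.821]
contact_force: [0.5, 0.4, 0.3]
opening: 0.6
grasp_force: 0.0
```

Request:
carry_out:
  series:
    - [0,0,0,0,0,0,0.2]
    - [0,0,0,0,0,0,0.6]
    - [0,0,0,0,0,0,1]
    - [0,0,0,0,0,0,1]
    - [0,0,0,0,0,0,1]
    - [0,0,0,0,0,0,1]
  force: 70

```text
clock: 8.52
eef_pos: [518.4, 182.4, 35.2]
tcp_rot: [3.14, 0.002, 2.821]
contact_force: [-0.0, 1.4, 6.7]
opening: 0.249
grasp_force: 68.9
```

```bash
python3 - <<'E'
from h import *
np.set_printoptions(precision=3,suppress=True)
s=r.sense();print(s)
a=r.grab_frame("side");crop("side",a,270,135,110,100,6,"e_side")
E
```

```text
{'clock': 8.525, 'qpos': array([ 0.336,  0.501,  1.935,  0.   ,  0.703, -0.915]), 'qvel': array([-0.002, -0.   , -0.   ,  0.001,  0.   ,  0.   ]), 'joint_efforts': array([ -0.304, -55.11 , -20.23 ,  -0.148,   0.015,  -0.032]), 'eef_pos': array([518.435, 182.439,  35.224]), 'tcp_rot': array([3.14 , 0.002, 2.821]), 'contact_force': array([-0.043,  1.351,  6.683]), 'wrist_torque': array([ 0.052,  0.023, -0.072]), 'grasp_force': 68.87974977493286, 'opening': 0.24870790449778507}
```

View pics/e_side.png

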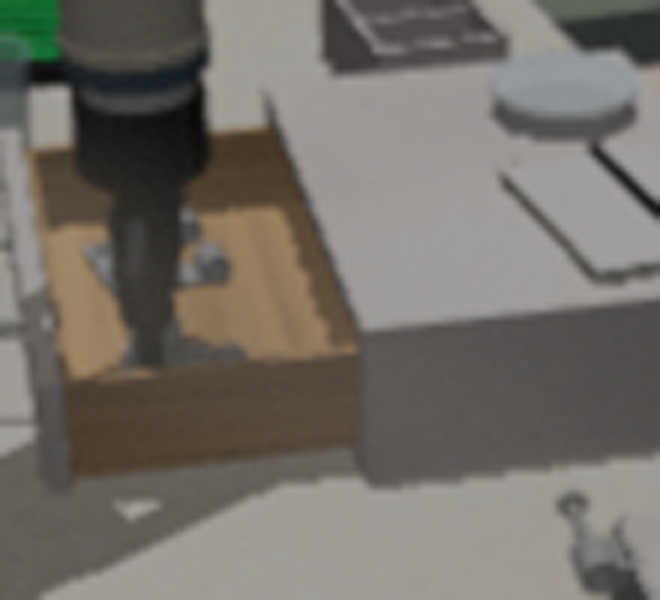

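The grip is on the block: the opening is 21 mm, and the side view shows the fingers around the near leaf with the twin untouched. Next I'll take one closer, combined look at the jamb while nothing hides it.

```bash
python3 - <<'E'
from h import *
a=r.grab_frame("side")[214:284,358:428]; b=r.grab_frame("top")[150:200,350:400]
f=lambda im,k:cv2.resize(im,(400,560 if k else 400),interpolation=2)
A=cv2.resize(a,(400,400),interpolation=2)
A=cv2.resize(a[:56,:50],(400,448),interpolation=2);B=np.clip(cv2.resize(b,(400,400),interpolation=2)*1.4,0,255).astype(np.uint8)
M=np.zeros((448,800,3),np.uint8);M[:,:400]=A;M[:400,400:]=B
cv2.imwrite("pics/j.png",M[:,:,::-1])
E
```

```text
(no output)
```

View pics/j.png

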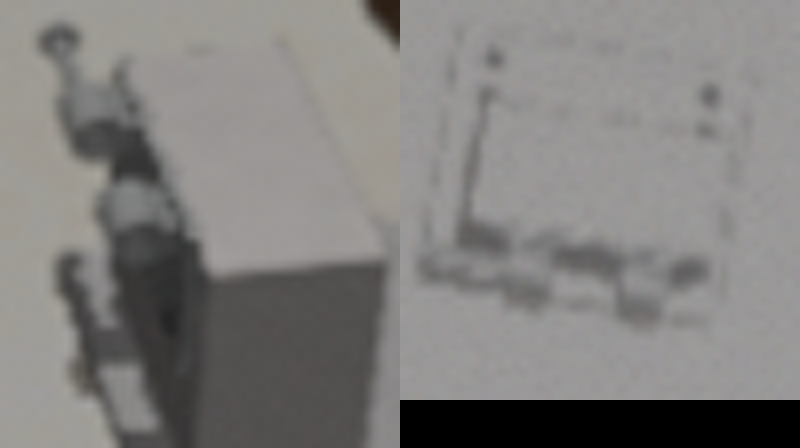

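Request:
carry_out:
  series:
    - [0,0,0,0,0,-0.04,1]
    - [0,0,0,0,0,-0.12,1]
    - [0,0,0,0,0,-0.24,1]
    - [0,0,0,0,0,-0.38,1]
    - [0,0,0,0,0,-0.52,1]
    - [0,0,0,0,0,-0.6,1]
    - [0,0,0,0,0,-0.64,1]
    - [0,0,0,0,0,-0.64,1]

```text
clock: 9.68
eef_pos: [517.4, 181.9, 194.5]
tcp_rot: [3.141, 0.0, 2.821]
contact_force: [-0.5, -0.5, -3.7]
opening: 0.243
grasp_force: 68.8
```

The left half (side view) shows the knuckle end faces at about (95,133) and (140,245) in the crop, with the hinge-line middle near (109,167). In the right half (top view) the dark gap between the knuckles is centred at crop (190,254), and the face-plate front lies just above it.

```bash
python3 - <<'E'
from h import *
np.set_printoptions(precision=2,suppress=True)
S=lambda x,y:(358+x/8,214+y/8); T=lambda x,y:(350+x/8,150+y/8)
print("mid side",onz("side",[S(108.7,167)],105)," faces",onz("side",[S(95,133),S(140,245)],105))
print("mid top",onz("top",[T(190,254),T(190,267)],105))
print("tri",tri(("side",S(108.7,167)),("top",T(190,262))))
b=onz("side",[S(130,58),S(208,278),S(386,260),S(280,40)],108);print("block top side",b,b.mean(0))
t=onz("top",[T(86,92),T(65,238)],108);print("block left edge top",t,np.degrees(np.arctan2(*(t[0]-t[1])[1::-1])))
bl=onz("top",[T(95,58),T(310,95)],10);print("bolts",bl,np.degrees(np.arctan2((bl[0]-bl[1])[0],(bl[0]-bl[1])[1])))
d=onz("top",[T(86,238),T(190,255),T(290,270)],105);print("dark",d,np.degrees(np.arctan2((d[0]-d[2])[0],(d[0]-d[2])[1])))
d=onz("top",[T(90,95),T(305,130)],108);print("rear edge",np.degrees(np.arctan2((d[0]-d[1])[0],(d[0]-d[1])[1])))
e=b;print([np.degrees(np.arctan2(*(p[:2]))) for p in (e[0]-e[1],e[3]-e[2])],[np.degrees(np.arctan2(p[1],p[0])) for p in (e[3]-e[0],e[2]-e[1])])
E
```

```text
mid side [[ 644.49 -193.5   105.  ]]  faces [[ 647.19 -174.63  105.  ]
 [ 638.56 -234.57  105.  ]]
mid top [[ 655.43 -197.43  105.  ]
 [ 649.17 -197.47  105.  ]]
tri (array([ 647.49, -196.11,  106.94]), np.float64(7.7943823734152975))
block top side [[ 673.28 -141.5   108.  ]
 [ 650.87 -259.51  108.  ]
 [ 707.6  -267.95  108.  ]
 [ 727.13 -147.12  108.  ]] [ 689.72 -204.02  108.  ]
block left edge top [[ 732.32 -146.98  108.  ]
 [ 661.6  -137.69  108.  ]] -7.4833403382932575
bolts [[ 769.48 -158.48   10.  ]
 [ 752.39 -266.88   10.  ]] 8.959363774243098
dark [[ 662.26 -147.89  105.  ]
 [ 654.94 -197.43  105.  ]
 [ 648.57 -245.01  105.  ]] 8.019858053648973
rear edge 8.415189497759162
[np.float64(10.752597829508446), np.float64(9.178392457899811)] [np.float64(-5.951826113723713), np.float64(-8.45747013565785)]
```

```bash
python3 - <<'E'
from h import *
np.set_printoptions(precision=3,suppress=True)
print(go((555,-40,195),(np.pi,0,2.99)))
E
```

```text
(array([ 0.   ,  0.   , -0.054]), array([-0.423, -0.795, -0.002]))
```

Request:
carry_out:
  series:
    - [0,0,-0.01,-0.085,-0.16,0,1]
    - [0,0,-0.02,-0.17,-0.32,0,1]
    - [0,0,-0.03,-0.254,-0.477,0,1]
    - [0,0,-0.04,-0.338,-0.636,0,1]
    - [0,0,-0.054,-0.4,-0.75,0,1]
    - [0,0,-0.054,-0.423,-0.795,0,1]
    - [0,0,-0.054,-0.423,-0.795,0,1]

```text
clock: 10.55
eef_pos: [554.6, -40.2, 193.3]
tcp_rot: [3.141, -0.002, 2.989]
contact_force: [-0.4, 0.7, -2.9]
opening: 0.243
grasp_force: 69.2
```

```bash
python3 - <<'E'
from h import *
np.set_printoptions(precision=3,suppress=True)
print(go((564,-184,108.5),(np.pi,0,2.99)))
E
```

```text
(array([ 0.   , -0.001, -0.   ]), array([-0.125, -0.563,  0.339]))
```

Request:
carry_out:
  series:
    - [0,0,0,-0.03,-0.12,0.06,1]
    - [0,0,0,-0.06,-0.28,0.15,1]
    - [0,0,0,-0.1,-0.44,0.25,1]
    - [0,0,0,-0.125,-0.54,0.31,1]
    - [0,0,0,-0.125,-0.563,0.339,1]
    - [0,0,0,-0.125,-0.563,0.339,1]
    - [0,0,0,-0.125,-0.563,0.339,1]

```text
clock: 11.42
eef_pos: [565.2, -182.6, 109.9]
tcp_rot: [3.141, 0.001, 2.992]
contact_force: [0.7, 0.0, -2.4]
opening: 0.241
grasp_force: 69.3
```

```bash
python3 - <<'E'
from h import *
np.set_printoptions(precision=2,suppress=True)
s=r.sense();print(s['clock'],s['eef_pos'],s['tcp_rot'],s['opening'],s['contact_force'],s['wrist_torque'])
a=r.grab_frame("side")
y=s['tcp_rot'][2]-np.pi; X=np.array([np.cos(y),np.sin(y),0]);Y=np.array([-X[1],X[0],0]);Z=np.array([0,0,1.])
B=s['eef_pos']+42*X-3.2*Z
print("pred bore",B,"px ends",proj("side",[B,B-14*Y,B+14*Y,B+10*Z-14*Y, B+10*Z+14*Y]))
im=cv2.resize(a[200:275,345:420],None,fx=8,fy=8,interpolation=2)
for q in proj("side",[B-14*Y,B+14*Y]): cv2.drawMarker(im,tuple(int(round(v)) for v in ((q-[345,200])*8+4)),(255,0,0),0,10,1)
J=np.array([650,-197,105.]);yj=np.array([.151,.988,0])
for q in proj("side",[J-39*yj,J-17*yj,J+17*yj,J+39*yj]): cv2.drawMarker(im,tuple(int(round(v)) for v in ((q-[345,200])*8+4)),(0,255,0),0,10,1)
cv2.imwrite("pics/k.png",im[:,:,::-1])
E
```

```text
11.425 [ 565.22 -182.57  109.94] [3.14 0.   2.99] 0.24129400101779366 [ 0.75  0.01 -2.44] [0.02 0.07 0.02]
pred bore [ 606.75 -188.85  106.74] px ends [[357.55 235.93]
 [358.64 239.18]
 [356.49 232.77]
 [358.75 236.11]
 [356.59 229.73]]
```

View pics/k.png

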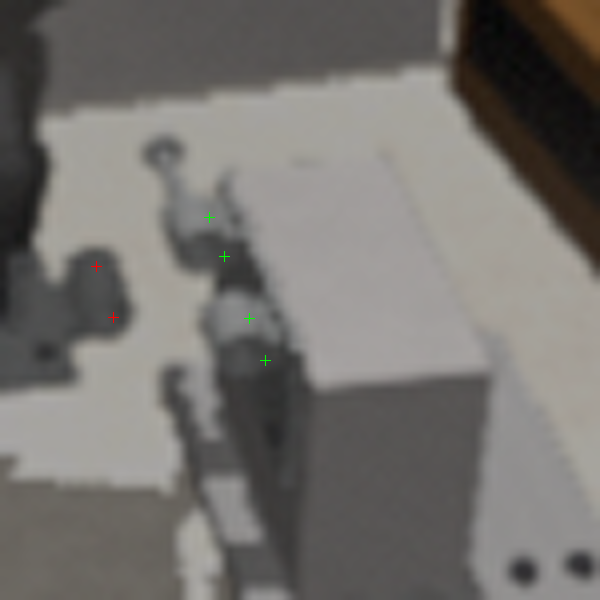

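The leaf knuckle blob in crop k is centred at (99,292), where I predicted (104,291). The jamb knuckle blobs are centred near y = 228 and 332, with left edges at x = 163 and 203. I'll get the remaining shift from these relative image offsets, since the camera bias cancels out.

```bash
python3 - <<'E'
from h import *
from scipy.optimize import least_squares
np.set_printoptions(precision=3,suppress=True)
s=r.sense();y=s['tcp_rot'][2]-np.pi; X=np.array([np.cos(y),np.sin(y),0]);Y=np.array([-X[1],X[0],0]);Z=np.array([0,0,1.])
B=s['eef_pos']+41*X-3.2*Z
p0=proj("side",B)[0]
for dpx in ((113,-12.5),(108,-12.5),(113,-8),(118,-12.5),(113,-17)):
    f=lambda v:proj("side",B+v[0]*X+v[1]*Y-1.74*Z)[0]-p0-np.array(dpx)/8
    v=least_squares(f,[40,0]).x; print(dpx,v,B+v[0]*X+v[1]*Y-1.74*Z)
print("needed to (650,-197):",(np.array([650,-197,105])-B)@np.c_[X,Y,Z])
for n,u in (("X",X),("Y",Y),("Z",Z)): print(n,(proj("side",B+u)[0]-p0)*8)
# dark/edge outlines: jamb mask + leaf mask
for l in ("jamb","leaf_grip"):
    for d in r.silhouettes("side",l)[:1]:
        ys,xs=np.nonzero(d["region"]); print(l,d["score"],[(yy,xs[ys==yy].min(),xs[ys==yy].max()) for yy in range(216,252,2) if (ys==yy).any()])
E
```

```text
(113, -12.5) [38.743  3.146] [ 644.64  -191.47   105.144]
(108, -12.5) [37.113  3.4  ] [ 643.066 -190.976  105.144]
(113, -8) [38.172  0.752] [ 643.718 -193.752  105.144]
(118, -12.5) [40.372  2.892] [ 646.213 -191.965  105.144]
(113, -17) [39.316  5.55 ] [ 645.565 -189.179  105.144]
needed to (650,-197): [44.869 -1.521 -1.884]
X [ 2.992 -0.285]
Y [-0.613 -1.831]
Z [ 0.081 -2.431]
jamb 0.84 [(218, np.int64(363), np.int64(365)), (220, np.int64(364), np.int64(391)), (222, np.int64(375), np.int64(393)), (224, np.int64(367), np.int64(394)), (226, np.int64(366), np.int64(395)), (228, np.int64(366), np.int64(396)), (230, np.int64(367), np.int64(398)), (232, np.int64(368), np.int64(399)), (234, np.int64(371), np.int64(400)), (236, np.int64(371), np.int64(401)), (238, np.int64(371), np.int64(402)), (240, np.int64(370), np.int64(403)), (242, np.int64(370), np.int64(406)), (244, np.int64(370), np.int64(408)), (246, np.int64(366), np.int64(409)), (248, np.int64(365), np.int64(410)), (250, np.int64(365), np.int64(411))]
leaf_grip 0.72 [(230, np.int64(335), np.int64(336)), (232, np.int64(332), np.int64(358)), (234, np.int64(330), np.int64(359)), (236, np.int64(330), np.int64(360)), (238, np.int64(331), np.int64(360)), (240, np.int64(331), np.int64(359)), (242, np.int64(332), np.int64(356)), (244, np.int64(332), np.int64(353)), (246, np.int64(333), np.int64(352)), (248, np.int64(334), np.int64(350))]
```

```bash
python3 - <<'E'
from h import *
np.set_printoptions(linewidth=250,suppress=True)
a=cv2.GaussianBlur(cv2.cvtColor(r.grab_frame("side"),cv2.COLOR_RGB2GRAY).astype(np.float32),(0,0),.5)
s=r.sense();y=s['tcp_rot'][2]-np.pi; X=np.array([np.cos(y),np.sin(y),0]);Y=np.array([-X[1],X[0],0]);Z=np.array([0,0,1.])
B=s['eef_pos']+41*X-3.2*Z
def samp(P):
    q=proj("side",P).astype(np.float32); return cv2.remap(a,q[:,:1].copy(),q[:,1:].copy(),1).ravel().astype(int)
t=np.arange(-56,57,4);print("t   ",t)
Jc=B+41*X+0*Y-1.74*Z; print(Jc)
for ox,oz in ((-7,7),(-3,9),(-9,3)): print("jamb",ox,oz,samp([Jc+ox*X+oz*Z+k*Y for k in t]))
for ox,oz in ((-7,7),(3,9),(0,10)): print("leaf",ox,oz,samp([B+ox*X+oz*Z+k*Y for k in t[6:-6]]),t[6])
u=np.arange(-20,21,2);print("u   ",u)
for k in (-28,28): print("jamb x-prof",k,samp([Jc+k*Y+v*X for v in u]))
print("leaf x-prof",samp([B+v*X for v in u]))
E
```

```text
t    [-56 -52 -48 -44 -40 -36 -32 -28 -24 -20 -16 -12  -8  -4   0   4   8  12  16  20  24  28  32  36  40  44  48  52  56]
[ 646.31249204 -195.49171123  105.05122101]
jamb -7 7 [ 65  76  79  77  82 103 122 125 124 122 122 123 130 125 105  87  80  80  85 102 121 125 124 124 124 123 122 125 123]
jamb -3 9 [ 64  71  71  71  82 115 131 133 133 128 102  74  68  72  75  74  74  75  84 113 127 131 132 135 139 142 142 142 135]
jamb -9 3 [ 58  63  73  76  75  81  99 108 108 110 120 137 154 159 148 123  96  80  77  82  93 104 110 112 116 128 135 140 141]
leaf -7 7 [108  78  74  73  72  73  73  72  73  76  87 117 147 160 162 162 161] -32
leaf 3 9 [130  96  79  74  77  81  82  83  85  86  96 121 148 160 161 162 161] -32
leaf 0 10 [ 96  73  69  70  74  77  78  78  79  80  92 125 151 160 161 162 162] -32
u    [-20 -18 -16 -14 -12 -10  -8  -6  -4  -2   0   2   4   6   8  10  12  14  16  18  20]
jamb x-prof -28 [162 161 158 140 117 102 100 101  98  94  90  88  89  95 103 105 100 107 125 142 152]
jamb x-prof 28 [160 159 151 134 107  94  93  98  95  89  85  84  88  95 105 104 108 118 132 142 150]
leaf x-prof [ 78  78  78  76  71  68  68  72  75  77  78  77  77  82  99 132 151 160 162 162 161]
```

Request:
carry_out:
  series:
    - [0,0,0,-0.02,0.01,0.007,1]
    - [0,0,0,-0.045,0.01,0.007,1]
    - [0,0,0,-0.06,0.01,0.007,1]
    - [0,0,0,-0.06,0.01,0.007,1]
    - [0,0,0,-0.06,0.01,0.007,1]

```text
clock: 12.25
eef_pos: [579.9, -183.6, 107.5]
tcp_rot: [3.142, -0.0, 2.99]
contact_force: [-0.7, 0.4, -3.1]
opening: 0.242
grasp_force: 69.3
```

```bash
cat > loc.py <<'E'
from h import *
np.set_printoptions(linewidth=250,suppress=True,precision=2)
def st():
    s=r.sense(); a=-.152; X=np.array([np.cos(a),np.sin(a),0]);Y=np.array([-X[1],X[0],0]);Z=np.array([0,0,1.])
    d=s['eef_pos']-[565.22,-182.57,109.94]; f=s['contact_force']
    print(s['clock'],"moved XYZ",d@np.c_[X,Y,Z],"F",f@np.c_[X,Y,Z],"T",s['wrist_torque'],"rot",s['tcp_rot'],"grip",s['opening'],s['grasp_force'])
E
python3 -c "
from loc import *; st()"
```

```text
12.25 moved XYZ [14.67  1.19 -2.42] F [-0.79  0.26 -3.11] T [0.04 0.05 0.02] rot [ 3.14 -0.    2.99] grip 0.24181840839697002 69.33764934539795
```

Request:
carry_out:
  series:
    - [0,0,0,0,0.006,-0.002,1]
    - [0,0,0,0,0.006,-0.002,1]
    - [0,0,0,-0.012,0.006,-0.002,1]
    - [0,0,0,-0.024,0.006,-0.002,1]
    - [0,0,0,-0.036,0.006,-0.002,1]
    - [0,0,0,-0.044,0.006,-0.002,1]
    - [0,0,0,-0.044,0.006,-0.002,1]

```text
clock: 13.12
eef_pos: [591.3, -183.8, 108.1]
tcp_rot: [-3.142, 0.0, 2.991]
contact_force: [-0.7, -0.7, -2.5]
opening: 0.243
grasp_force: 69.3
```

```bash
python3 -c "
from loc import *; st()"
```

```text
13.125 moved XYZ [26.    2.72 -1.83] F [-0.6  -0.78 -2.46] T [-0.03  0.07  0.05] rot [-3.14  0.    2.99] grip 0.24256330753616423 69.33759570121765
```

Request:
carry_out:
  series:
    - [0,0,0,-0.01,0,0,1]
    - [0,0,0,-0.02,0,0,1]
    - [0,0,0,-0.032,0,0,1]
    - [0,0,0,-0.032,0,0,1]
    - [0,0,0,-0.032,0,0,1]

```text
clock: 13.75
eef_pos: [599.0, -185.0, 108.1]
tcp_rot: [-3.142, -0.0, 2.991]
contact_force: [-0.4, -0.2, -2.6]
opening: 0.243
grasp_force: 69.3
```

```bash
python3 -c "
from loc import *; st()"
```

```text
13.75 moved XYZ [33.78  2.74 -1.86] F [-0.34 -0.26 -2.6 ] T [-0.04  0.05  0.05] rot [-3.14 -0.    2.99] grip 0.24332778842979158 69.3385112285614
```

Request:
carry_out:
  series:
    - [0,0,0,-0.01,0,0,1]
    - [0,0,0,-0.016,0,0,1]
    - [0,0,0,-0.02,0,0,1]
    - [0,0,0,-0.024,0,0,1]
    - [0,0,0,-0.024,0,0,1]

```text
clock: 14.38
eef_pos: [605.1, -185.9, 108.1]
tcp_rot: [-3.142, 0.0, 2.991]
contact_force: [0.2, 0.3, -3.1]
opening: 0.242
grasp_force: 69.3
```

```bash
python3 -c "
from loc import *; st()"
```

```text
14.375 moved XYZ [39.92  2.73 -1.82] F [ 0.11  0.28 -3.06] T [0.06 0.08 0.02] rot [-3.14  0.    2.99] grip 0.24226412765608785 69.33727383613586
```

Still free at 40 mm. I'll probe on in small steps.

Request:
carry_out:
  series:
    - [0,0,0,-0.004,0,0,1]
    - [0,0,0,-0.008,0,0,1]
    - [0,0,0,-0.008,0,0,1]

```text
clock: 14.75
eef_pos: [607.1, -186.2, 108.2]
tcp_rot: [-3.142, 0.0, 2.991]
contact_force: [-0.6, 0.1, -3.2]
opening: 0.243
grasp_force: 69.3
```

Request:
carry_out:
  series:
    - [0,0,0,-0.004,0,0,1]
    - [0,0,0,-0.008,0,0,1]
    - [0,0,0,-0.008,0,0,1]

```text
clock: 15.12
eef_pos: [607.6, -186.3, 107.8]
tcp_rot: [3.141, -0.003, 2.991]
contact_force: [-5.2, 0.9, -0.5]
opening: 0.243
grasp_force: 69.9
```

```bash
python3 -c "
from loc import *; st()"
```

```text
15.125 moved XYZ [42.42  2.76 -2.1 ] F [-5.32  0.11 -0.55] T [0.11 0.93 0.06] rot [ 3.14 -0.    2.99] grip 0.24324532582597888 69.86952066421509
```

Contact with the face plate came at 42.2 mm, which matches the predicted 39 + 3 mm. I'll back off to 39.2 mm and then feel for the sides of the gap.

Request:
carry_out:
  series:
    - [0,0,0,0.019,0,0,1]
    - [0,0,0,0.019,0,0,1]
    - [0,0,0,0.019,0.006,0,1]
    - [0,0,0,0.019,0.006,0,1]
    - [0,0,0,0.019,0.006,0,1]

```text
clock: 15.75
eef_pos: [604.7, -184.3, 108.2]
tcp_rot: [-3.142, 0.0, 2.991]
contact_force: [-0.3, -0.4, -3.2]
opening: 0.242
grasp_force: 69.5
```

Request:
carry_out:
  series:
    - [0,0,0,0,0.004,0,1]
    - [0,0,0,0,0.008,0,1]
    - [0,0,0,0,0.008,0,1]

```text
clock: 16.12
eef_pos: [604.7, -183.7, 108.2]
tcp_rot: [-3.14, 0.0, 2.991]
contact_force: [-1.0, -8.5, -2.8]
opening: 0.242
grasp_force: 69.5
```

```bash
python3 -c "
from loc import *; st()"
```

```text
16.125 moved XYZ [39.16  4.82 -1.75] F [ 0.34 -8.59 -2.77] T [-1.35  0.33 -0.25] rot [-3.14  0.    2.99] grip 0.2422751134188196 69.48381900787354
```

Request:
carry_out:
  series:
    - [0,0,0,0,-0.01,0,1]
    - [0,0,0,0,-0.02,0,1]
    - [0,0,0,0,-0.028,0,1]
    - [0,0,0,0,-0.033,0,1]
    - [0,0,0,0,-0.033,0,1]
    - [0,0,0,0,-0.033,0,1]

```text
clock: 16.88
eef_pos: [603.6, -190.0, 108.1]
tcp_rot: [3.141, -0.0, 2.991]
contact_force: [-0.6, 4.6, -2.8]
opening: 0.245
grasp_force: 69.7
```

```bash
python3 -c "
from loc import *; st()"
```

```text
16.875 moved XYZ [39.06 -1.54 -1.81] F [-1.3   4.44 -2.75] T [ 0.76 -0.04  0.21] rot [ 3.14 -0.    2.99] grip 0.2446629237848028 69.72153782844543
```

Request:
carry_out:
  series:
    - [0,0,0,0,0.007,0,1]
    - [0,0,0,0,0.0142,0,1]
    - [0,0,0,0,0.0142,0,1]
    - [0,0,0,0,0.0142,0,1]

```text
clock: 17.38
eef_pos: [604.1, -187.1, 108.2]
tcp_rot: [-3.141, 0.0, 2.991]
contact_force: [0.1, 0.5, -2.2]
opening: 0.244
grasp_force: 69.6
```

```bash
python3 - <<'E'
from loc import *
st()
im=cv2.cvtColor(cv2.imread("pics/k.png"),cv2.COLOR_BGR2GRAY)
mk=cv2.imread("pics/k.png"); red=(mk[:,:,2].astype(int)-mk[:,:,1]>80); im=cv2.inpaint(im,cv2.dilate(red.astype(np.uint8),None),3,0)
a=-.15; X=np.array([np.cos(a),np.sin(a),0]);Y=np.array([-X[1],X[0],0]);Z=np.array([0,0,1.])
B=np.array([565.22,-182.57,109.94])+40*X-3.2*Z
th=np.linspace(0,2*np.pi,60)
def hull(c,y0,y1): 
    P=np.array([c+10*np.cos(t)*X+10*np.sin(t)*Z+y*Y for t in th for y in (y0,y1)])
    q=(proj("side",P)-[345,200])*8+3.5; return cv2.convexHull(q.astype(np.float32)).reshape(-1,2)
def ext(h,x):
    m=np.zeros((600,600),np.uint8);cv2.fillPoly(m,[np.round(h).astype(int)],1);y=np.nonzero(m[:,x])[0]; return y.min(),y.max()
h=hull(B,-14,14);print("hull",h.min(0),h.max(0))
for x in range(86,134,6):
    col=im[:,x].astype(float); d=np.nonzero(col[225:360]<118)[0]+225
    print(x,"seen",(d.min(),d.max()) if len(d) else None,"model",ext(h,x) if h[:,0].min()<x<h[:,0].max() else None)
for row in (270,285,300,315,330):
    d=np.nonzero(im[row,60:160]<118)[0]+60; print("row",row,d.max(), [p for p in np.nonzero(cv2.fillPoly(np.zeros((600,600),np.uint8),[np.round(h).astype(int)],1)[row])[0][[0,-1]]])
E
```

```text
17.375 moved XYZ [39.09  1.42 -1.78] F [ 0.03  0.49 -2.25] T [ 0.03  0.03 -0.02] rot [-3.14  0.    2.99] grip 0.2438121248580876 69.64779853820801
hull [ 59.9  241.76] [136.83 342.02]
86 seen (np.int64(249), np.int64(339)) model (np.int64(242), np.int64(337))
92 seen (np.int64(248), np.int64(338)) model (np.int64(242), np.int64(341))
98 seen (np.int64(248), np.int64(338)) model (np.int64(242), np.int64(342))
104 seen (np.int64(248), np.int64(339)) model (np.int64(244), np.int64(342))
110 seen (np.int64(251), np.int64(339)) model (np.int64(246), np.int64(341))
116 seen (np.int64(258), np.int64(337)) model (np.int64(252), np.int64(340))
122 seen (np.int64(276), np.int64(332)) model (np.int64(266), np.int64(336))
128 seen (np.int64(296), np.int64(326)) model (np.int64(283), np.int64(332))
row 270 120 [np.int64(60), np.int64(123)]
row 285 125 [np.int64(64), np.int64(128)]
row 300 129 [np.int64(69), np.int64(134)]
row 315 132 [np.int64(73), np.int64(137)]
row 330 125 [np.int64(78), np.int64(130)]
```

The leaf is centred to within about 0.5 mm on every axis, with no contact load beyond its own weight. I'm handing it in.

```bash
python3 -c "
from loc import *; st(); print(r.sign_off())"
```

```text
17.375 moved XYZ [39.09  1.42 -1.78] F [ 0.03  0.49 -2.25] T [ 0.03  0.03 -0.02] rot [-3.14  0.    2.99] grip 0.2438121248580876 69.64779853820801
the job is handed in; nothing more can be done
None
```

I handed the job in at 17.4 s with the single-knuckle leaf held level between the jamb knuckles, centred by touch along the hinge line and fore-aft; its height (within about 0.5 mm) comes from the drawer-floor height and one image, and the sign-off gave no verdict.

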